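# Hang the dipping basket on the sprung lifting hook

### The job

Pull the sprung lifting hook down by its yellow grip, run it along its rail until the hook is under the dipping basket's red carrying bar and comes up against it, then ease the hook back up so that it takes the basket and lifts it clear of its green drip tray, and let go with the basket hanging still from the fully raised hook. Feel for the bar gently: do not tip the basket in its tray or press hard on it, keep your fingers off the basket and its bar, and never let the hook fly up. Leave the brushes, bowl and bottle standing where they are.

Things in the scene. Friction and masses are not known exactly. Their poses are not given: they have to be found in the camera images.
- stand: Aluminium rail stand, fixed. Origin on the table. The hook travels along the line x = 0 of this frame, parallel to its y (the rail's direction). The rail beam (z 258 to 292 mm) and its two posts (y = -240 and +240 mm) stand at x = +160 mm, on the side away from the robot.
- trolley (a joint): Blue trolley on the rail, m: the hook's shank stands at y = -0.150 + this value in the stand's frame. Runs 0 to 0.300 with light friction (about 0.5 N) and stays where it is left.
- lift (a joint): How far the hook is pulled down, m: 0 is fully up (the spring holds it against its stop), at most 0.110. The spring pulls up with about 10 N at 0 and 13 N at the bottom; let go, the hook flies up.
- grip_post (a point): Foot of the yellow grip, a round upright post 22 mm in diameter, 45 mm tall, on a black disc 60 mm across (fingertips can press on it). Point: post axis at the disc's top, directly above the shank, 290 mm above the table when up. Moves only up/down and along the rail. A 20 mm wide arm joins disc and trolley on the stand's +x side.
- hook: Steel J hook under the grip, 8 mm round bar, in the stand's y-z plane, axes as the stand's. Origin: bar centre line at the shank's lower end, 85 mm below grip_post, 205 mm above the table when up. The foot runs to +y; the upturned tip is 22 mm (centres) from the shank, its top 24 mm above the origin. Mouth 14 mm wide. Lowest steel 4 mm under the origin.
- hook_seat (a point): Where a hooked bar rests: middle of the mouth's floor, on top of the steel, 11 mm towards +y and 4 mm up from the hook's origin.
- tray: Green drip tray, fixed, 113 x 193 mm (x, y), floor 6 mm above the table, rim 14 mm high and 4 mm thick. Origin on the table under its centre.
- basket: Wire dipping basket with standing tiles, 100 x 180 mm (x, y), 55 mm high, 0.6 to 0.8 kg, in the tray, its y within 0.1 rad of the rail's, on the +y side of the hook (where the mouth opens). Origin: centre of its underside. Nothing but the red bail stands above 60 mm. About 4 N sideways at the bar tips it. Hangs slanted up to 0.35 rad.
- bail_zero (a point): Point on the basket 140 mm above its origin. The red carrying bar (8 mm round, along basket x, 90 mm between its two red uprights) has its centre line at this height, but its uprights are clamped firmly to the rims anywhere from 34 mm to the -y side to 34 mm to the +y side of this point. That setting is not measured: it has to be felt or seen.
- brush_pot: White pot with brushes, 76 mm across, 180 mm tall with the brushes. Bystander. Origin: centre of its underside.
- bowl: Blue ceramic bowl, 100 mm across, 50 mm high. Bystander. Origin: centre of its underside.
- bottle: White plastic bottle, 50 mm across, 130 mm tall. Bystander. Origin: centre of its underside.
There are look-alikes about, which are no part of the job. What is shaped like the tray but pink or purple is not meant.

How it is judged:
By the outcome, as a careful person would: the job done as asked, in the order asked, and still so for the second after the job is handed in, with the robot touching nothing.
It also fails if it takes over 58 s, if anything falls off the work surface, if the arm or the gripper's body presses on something with over 40 N, if the wrist force passes 120 N, or if a joint passes its speed limit or range.

### The arm

A 7-joint arm with a two-finger parallel gripper is mounted at the origin on the work surface. World frame = base frame: x ahead of the robot, y to its left, z up, the work surface at z = 0. Lengths are in m, angles in rad, forces in N, time in s.
With the tool pointing down it reaches from about 0.425 to 0.875 m from the base axis. Payload 8.4 kg.
Tool frame: the origin (TCP) lies between the finger pads; the fingertips stand 19 mm ahead of it and the grasp point (between the pads) is the TCP (bot.tip_extent is the distance from the TCP to the fingertips, in m); z points along the fingers, y is the line along which they close (so a half turn about z gives the same grasp; the last joint's range is limited). The gripper opens to 87 mm and grips with 3 to 60 N. Pads are 19 mm wide; open, the fingers measure 117 mm over their backs; the gripper's body (75 mm by 190 mm) begins 51 mm behind the grasp point.
Start: joints at [1.035, 0.333, 0.04, 1.465, -0.013, 1.343, -0.059], TCP at [0.275, -0.589, 0.242] pointing down, gripper open.
Joint ranges: [-2.58, 2.58], [-0.38, 2.09], [-1.3, 1.39], [0.25, 2.4], [-1.5, 4.64], [0.08, 2.09], [-2.65, 2.65]. Speed limits (rad/s): [2.22, 2.22, 2.79, 2.79, 3.14, 3.14, 3.14].

### API

Orientations are given as [roll, pitch, yaw] about the fixed x, y, z axes, in that order (R = Rz(yaw) Ry(pitch) Rx(roll)).
In Python, from cell import bot gives the robot as it stands.
- The arm moves only by the tool jog_arm, never from a script. Its argument "rows" is text: rows parted by semicolons, each of 6 numbers parted by spaces: the shift along the world's x, y, z in cm, then the turn, a rotation vector about the world's x, y, z in degrees. In form: dx dy dz ax ay az; .... A call has 1 to 5 rows; each row shifts and turns the commanded pose from where the row before left it; what a row does not reach is not made up. A row lasts 1/12 s, in which the tool goes at most 41.7 mm and 7.16 degrees, less where a joint would pass 70% of its speed; a pose out of reach is approached as far as the arm can. A call with a gripper value outside its range is refused whole. "hand" is the finger opening in cm, from 0 to 8.7, set as the call begins (left out, the last holds). The fingers move at their own pace and stop on an object; "force" is the grip in N (left out, the last holds). Time passes only in rows, so rows that do not move let the fingers close. It gives the time, the measured TCP pose, the force, the opening and the grip force at its end, in the units of the state.
- bot.get_obs(): the state, without advancing time (a new reading comes with each control period).
- bot.snapshot(name): name is "scene" or "side" or "wrist"; returns a dict with "pixels" (400x640x3 uint8, blue, green, red), "mtx" (3x3 intrinsics, pixels), "R" (3x3) and "t" (3): a world point X has camera coordinates R X + t. Camera axes: x right, y down, z forward; pixel columns grow to the right and rows downward; lengths in m; the calibration is good to about 2 mm. A picture is of the moment at which its call begins. There is no depth.
- bot.close_job(): hands the job in; it is judged then, once.
The state is a dict: "t": time; "joints": joint angles; "qvel": joint speeds; "tau": joint torques, N m; "tool_pos": TCP position; "tcp_rot": TCP orientation; "contact_force": force on the tool from outside, world axes, zero at the start; "ft_torque": the same for the moment, N m; "gripper_width": finger opening in m; "gripper_force": force on a finger pad.
Only numpy, scipy, OpenCV 4.12 (cv2) and the standard library are available. Lean on these libraries where they do the work, as an engineer would, in place of code of your own. Each camera call takes 0.05 s, during which the arm holds its last target. There are 200 camera calls.

## Working session

There is one attempt and no reset: what is moved stays moved. The work goes in short steps, Python scripts to look and compute and a tool call to move; the robot and the scene stay as the last step left them, time stands still between calls to the robot, and variables do not carry over. Pictures are saved under pics/ and viewed, at most 10 in all, crops included, and the job is handed in when it is done.

Besides the shell and the picture viewer there is one more tool, called after "Request:" by a JSON object that holds its "op" and its "data". jog_arm: Moves the arm, as the interface text tells. Its arguments: {"type":"object","properties":{"rows":{"type":"string"},"hand":{"type":"number"},"force":{"type":"number"}},"required":["rows"]}

```bash
mkdir -p pics; cat > h.py <<'E'
import numpy as np,cv2
from cell import bot
def ray(s,u,v):
    d=s["R"].T@(np.linalg.inv(s["mtx"])@np.array([u,v,1.])); return -s["R"].T@s["t"],d
def plane(s,u,v,z):
    c,d=ray(s,u,v); return c+d*(z-c[2])/d[2]
def two(a,pa,b,pb):
    c1,d1=ray(a,*pa);c2,d2=ray(b,*pb)
    A=np.stack([d1,-d2],1);k=np.linalg.lstsq(A,c2-c1,rcond=None)[0]
    p,q=c1+k[0]*d1,c2+k[1]*d2
    return (p+q)/2,np.linalg.norm(p-q)
def proj(s,X):
    p=s["mtx"]@(s["R"]@np.array(X)+s["t"]);return p[:2]/p[2]
E
python3 - <<'E'
from h import *
import pickle
d={n:bot.snapshot(n) for n in("scene","side")}
pickle.dump(d,open("s0.pkl","wb"))
for n in d: cv2.imwrite(f"pics/{n}0.png",d[n]["pixels"]); print(n,-d[n]["R"].T@d[n]["t"])
E
```

```text
scene [1.13101313 0.63818202 1.55391929]
side [0.01660515 0.72925519 0.88769488]
```

View pics/scene0.png

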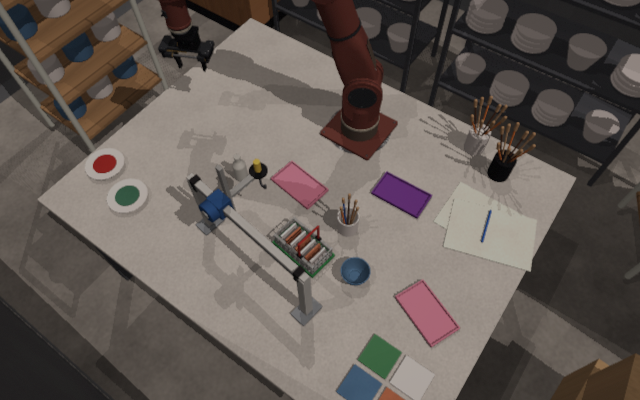

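View pics/side0.png

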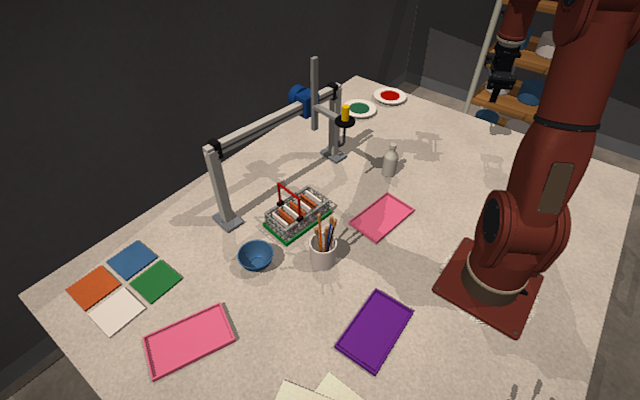

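Scene view: yellow grip (257,167), trolley (215,205), basket in green tray (302,247), pot (348,215), bowl (355,271). Side view: grip (346,112), basket (300,213), bottle (390,160). The tray-like candidates are pink (299,185), purple (401,195), pink (427,312) and green (302,250) in the scene view. Only the last is green and holds the basket, and the flat green tile (379,356) isn't a tray. I'll confirm this in one crop and measure.

```bash
cat >> h.py <<'E'
def mask(s,name,box):
    h=cv2.cvtColor(s["pixels"],cv2.COLOR_BGR2HSV); H,S,V=[h[...,i].astype(int) for i in range(3)]
    m={"yellow":(H>18)&(H<35)&(S>150)&(V>90),"red":((H<5)|(H>174))&(S>170)&(V>70),"green":(H>45)&(H<85)&(S>100)&(V>30)}[name]
    o=np.zeros(m.shape,np.uint8);x0,y0,x1,y1=box;o[y0:y1,x0:x1]=m[y0:y1,x0:x1];return o
E
python3 - <<'E'
from h import *
import pickle
d=pickle.load(open("s0.pkl","rb"));a,b=d["scene"],d["side"]
def st(s,c,box):
    m=mask(s,c,box);y,x=np.nonzero(m)
    print(c,len(x),x.min(),x.max(),y.min(),y.max(),x.mean().round(1),y.mean().round(1)); return (x.mean(),y.mean()),np.stack([x,y],1)
ya,_=st(a,"yellow",(240,150,275,190));yb,_=st(b,"yellow",(325,90,365,130))
print("grip mid",two(a,ya,b,yb))
for s,box in((a,(250,200,350,290)),(b,(250,170,345,250))):
    _,p=st(s,"green",box)
    r=cv2.minAreaRect(p.astype(np.float32)); print("green",r)
    hull=cv2.approxPolyDP(cv2.convexHull(p.astype(np.int32)),4,True)[:,0]
    for u,v in hull: print((u,v),plane(s,u,v,.014).round(3))
    _,p=st(s,"red",box)
    hull=cv2.approxPolyDP(cv2.convexHull(p.astype(np.int32)),2,True)[:,0]
    for u,v in hull: print("red",(u,v),plane(s,u,v,.146).round(3))
A=cv2.resize(a["pixels"][140:290,190:340],(600,600),interpolation=cv2.INTER_CUBIC)[:, :]
B=cv2.resize(b["pixels"][80:250,200:370],(600,600),interpolation=cv2.INTER_CUBIC)
cv2.imwrite("pics/c0.png",cv2.resize(np.hstack([A,B]),(800,400)))
cv2.imwrite("pics/c1.png",cv2.resize(np.hstack([a["pixels"][205:285,255:345],b["pixels"][170:250,255:345]]),(800,356),interpolation=cv2.INTER_CUBIC))
E
```

```text
yellow 64 254 260 160 171 257.1 165.6
yellow 120 341 349 105 121 344.9 112.8
grip mid (array([ 0.52875854, -0.04832798,  0.31197678]), np.float64(5.068233254878722e-05))
green 132 273 333 224 276 304.2 259.8
green ((303.0827331542969, 248.40689086914062), (54.810020446777344, 31.391193389892578), 41.633541107177734)
(np.int32(333), np.int32(256)) [0.528 0.242 0.014]
(np.int32(311), np.int32(276)) [0.631 0.224 0.014]
(np.int32(273), np.int32(241)) [0.602 0.038 0.014]
(np.int32(297), np.int32(224)) [0.5   0.066 0.014]
red 66 298 318 227 254 306.7 238.2
red (np.int32(317), np.int32(227)) [0.525 0.174 0.146]
red (np.int32(318), np.int32(237)) [0.553 0.198 0.146]
red (np.int32(299), np.int32(254)) [0.636 0.185 0.146]
red (np.int32(298), np.int32(244)) [0.61  0.161 0.146]
green 258 263 331 207 245 296.4 229.7
green ((299.1365966796875, 227.47073364257812), (29.19438934326172, 69.63350677490234), 77.90524291992188)
(np.int32(331), np.int32(210)) [0.495 0.05  0.014]
(np.int32(287), np.int32(245)) [0.512 0.244 0.014]
(np.int32(263), np.int32(225)) [0.622 0.231 0.014]
(np.int32(269), np.int32(219)) [0.625 0.201 0.014]
red 117 277 300 183 217 288.9 196.2
red (np.int32(300), np.int32(217)) [0.473 0.225 0.146]
red (np.int32(279), np.int32(202)) [0.555 0.218 0.146]
red (np.int32(278), np.int32(183)) [0.61  0.161 0.146]
red (np.int32(299), np.int32(198)) [0.522 0.171 0.146]
```

View pics/c0.png

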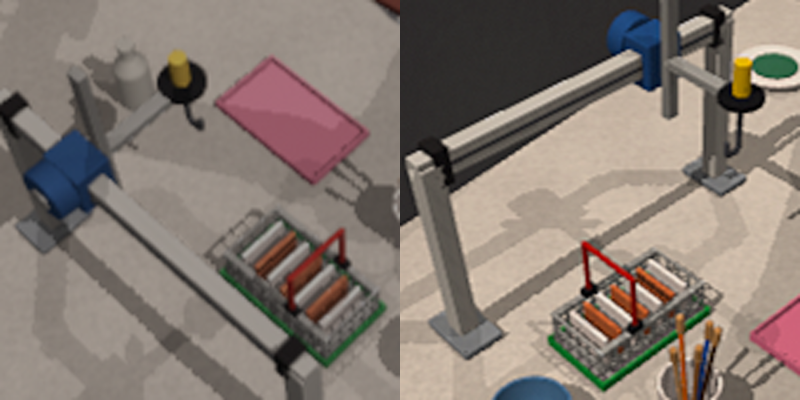

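View pics/c1.png

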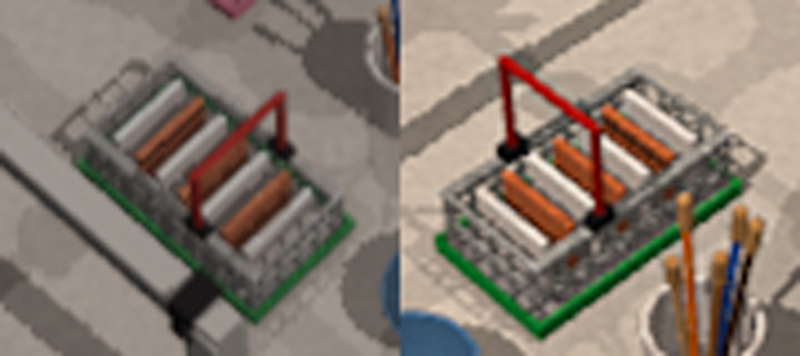

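The crop confirms a real basket with a red bail in the green tray. Bail top corners at z=0.146 agree across both views: (0.525,0.173) and (0.610,0.161). Next I'll get the rail direction, the pot and the tool state.

```bash
python3 - <<'E'
from h import *
import pickle
d=pickle.load(open("s0.pkl","rb"));a,b=d["scene"],d["side"]
P=two(a,(194.5,179),b,(332.6,89));Q=two(a,(298.7,273),b,(215.7,148))
print("clamps",P,Q,np.linalg.norm(Q[0]-P[0]));v=Q[0]-P[0];print("rail angle from +y (cw deg)",np.degrees(np.arctan2(v[0],v[1])))
print("pot brushes",plane(a,350,200,.17),"pot rim",plane(a,348,222,.1), "bottle top",plane(a,238,162,.13))
o=bot.get_obs();print({k:np.round(o[k],4) for k in("t","tool_pos","tcp_rot","contact_force","gripper_width")})
for i in range(3): print(np.round(bot.get_obs()["contact_force"],2))
E
```

```text
clamps (array([ 0.66990408, -0.18693271,  0.28311039]), np.float64(0.008295841390293593)) (array([0.72945716, 0.26157706, 0.27730066]), np.float64(0.0007642698406997775)) 0.452483523841645
rail angle from +y (cw deg) 7.5634850862993055
pot brushes [0.39095171 0.21164231 0.17      ] pot rim [0.42954531 0.23297287 0.1       ] bottle top [ 0.46786154 -0.2146022   0.13      ]
{'t': np.float64(0.1), 'tool_pos': array([ 0.2748, -0.5886,  0.2407]), 'tcp_rot': array([-3.1401e+00,  1.0000e-04,  4.3690e-01]), 'contact_force': array([-0.2834, -0.1317, -0.6519]), 'gripper_width': np.float64(0.0871)}
[-0.28 -0.13 -0.65]
[-0.28 -0.13 -0.65]
[-0.28 -0.13 -0.65]
```

Request:
{"op": "jog_arm", "data": {"rows": "1.4 3 1.5 0 0 0; 1.4 3 1.5 0 0 0; 1.4 3 1.5 0 0 0; 1.4 3 1.5 0 0 0; 1.4 3 1.5 0 0 0", "hand": 8.7}}

```text
t: 0.52
tool_pos: [0.3452, -0.4373, 0.3168]
tcp_rot: [-3.141, 0.0, 0.437]
contact_force: [1.2, 0.2, -0.0]
gripper_width: 0.0873
gripper_force: 0.0
```

Request:
{"op": "jog_arm", "data": {"rows": "1.4 3 1.5 0 0 -6.5; 1.4 3 1.5 0 0 -6.5; 1.4 3 1.5 0 0 -6.5; 1.4 3 1.5 0 0 -6.5; 1.4 3 1.5 0 0 -6.5"}}

```text
t: 0.93
tool_pos: [0.4151, -0.2873, 0.3921]
tcp_rot: [-3.142, 0.0, -0.136]
contact_force: [0.7, -1.1, 0.4]
gripper_width: 0.0869
gripper_force: 0.0
```

Request:
{"op": "jog_arm", "data": {"rows": "1.4 3 0.5 0 0 0; 1.4 3 0.5 0 0 0; 1.4 3 0 0 0 0; 1.4 3 0 0 0 0; 1.4 3 0 0 0 0"}}

```text
t: 1.35
tool_pos: [0.4852, -0.1373, 0.4015]
tcp_rot: [3.142, 0.0, -0.131]
contact_force: [1.2, 0.0, 0.2]
gripper_width: 0.0874
gripper_force: 0.0
```

Request:
{"op": "jog_arm", "data": {"rows": "1.4 3 0 0 0 0; 1.4 3 0 0 0 0; 1.4 3 0 0 0 0; 0 0 0 0 0 0; 0 0 0 0 0 0"}}

```text
t: 1.77
tool_pos: [0.5272, -0.0469, 0.401]
tcp_rot: [-3.141, 0.001, -0.126]
contact_force: [-0.0, -0.1, 0.2]
gripper_width: 0.0869
gripper_force: 0.0
```

```bash
python3 - <<'E'
from h import *
s=bot.snapshot("wrist");m=mask(s,"yellow",(0,0,640,400))
n,l,st,c=cv2.connectedComponentsWithStats(m);i=1+np.argmax(st[1:,4]);print(st[i],c[i])
for z in(.312,.335):print(plane(s,*c[i],z))
print("expected px of (0.529,-0.048) at z .29,.335",proj(s,(.529,-.048,.29)),proj(s,(.529,-.048,.335)))
cv2.imwrite("pics/w1.png",s["pixels"])
E
```

```text
[306 187  27  37 818] [318.81540342 205.61369193]
[ 0.52819449 -0.04705419  0.312     ]
[ 0.53626833 -0.04794754  0.335     ]
expected px of (0.529,-0.048) at z .29,.335 [319.57427223 197.03679958] [320.00889399 214.09466096]
```

View pics/w1.png

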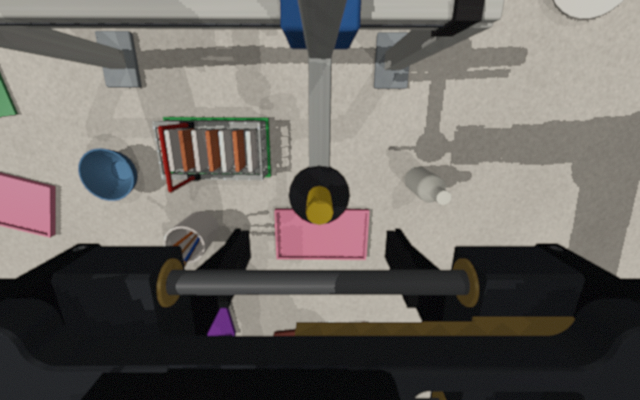

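Wrist view: the post is at (319,206), between the open fingers at about (230,255) and (400,255). The rail runs level in the picture, so the yaw is right. Descending and closing.

Request:
{"op": "jog_arm", "data": {"rows": "0.1 0 -2 0 0 0; 0 0 -2 0 0 0; 0 0 -2 0 0 0; 0 0 -1.7 0 0 0; 0 0 -0.8 0 0 0"}}

```text
t: 2.23
tool_pos: [0.5267, -0.0509, 0.3142]
tcp_rot: [3.141, 0.003, -0.133]
contact_force: [-0.3, 0.6, 0.1]
gripper_width: 0.0869
gripper_force: 0.0
```

Request:
{"op": "jog_arm", "data": {"rows": "0 0 0 0 0 0; 0 0 0 0 0 0; 0 0 0 0 0 0; 0 0 0 0 0 0; 0 0 0 0 0 0", "hand": 1.5, "force": 30}}

```text
t: 2.65
tool_pos: [0.5283, -0.049, 0.3175]
tcp_rot: [-3.142, -0.001, -0.131]
contact_force: [0.4, -0.4, 0.5]
gripper_width: 0.0613
gripper_force: 0.0
```

Request:
{"op": "jog_arm", "data": {"rows": "0 0 0 0 0 0; 0 0 0 0 0 0; 0 0 0 0 0 0; 0 0 0 0 0 0"}}

```text
t: 2.98
tool_pos: [0.528, -0.049, 0.3166]
tcp_rot: [-3.142, -0.0, -0.13]
contact_force: [0.6, 0.2, -0.1]
gripper_width: 0.0349
gripper_force: 0.0
```

Request:
{"op": "jog_arm", "data": {"rows": "0 0 0 0 0 0; 0 0 0 0 0 0; 0 0 0 0 0 0; 0 0 0 0 0 0"}}

```text
t: 3.32
tool_pos: [0.5279, -0.0489, 0.3165]
tcp_rot: [-3.142, 0.0, -0.13]
contact_force: [0.1, 0.5, 0.1]
gripper_width: 0.021
gripper_force: 30.0
```

Request:
{"op": "jog_arm", "data": {"rows": "0 0 -0.3 0 0 0; 0 0 -0.3 0 0 0; 0 0 -0.3 0 0 0; 0 0 -0.3 0 0 0; 0 0 -0.3 0 0 0"}}

```text
t: 3.73
tool_pos: [0.5279, -0.0489, 0.3028]
tcp_rot: [3.141, -0.001, -0.13]
contact_force: [-5.9, 0.8, 10.0]
gripper_width: 0.0216
gripper_force: 30.0
```

Request:
{"op": "jog_arm", "data": {"rows": "0 0 -0.8 0 0 0; 0 0 -0.9 0 0 0; 0 0 -0.9 0 0 0; 0 0 -0.9 0 0 0; 0 0 -0.9 0 0 0"}}

```text
t: 4.15
tool_pos: [0.5282, -0.0488, 0.2587]
tcp_rot: [3.141, -0.002, -0.13]
contact_force: [-4.9, 0.8, 12.5]
gripper_width: 0.0212
gripper_force: 30.0
```

Request:
{"op": "jog_arm", "data": {"rows": "0 0 -0.9 0 0 0; 0 0 -0.9 0 0 0; 0 0 -0.9 0 0 0; 0 0 -0.9 0 0 0; 0 0 -0.6 0 0 0"}}

```text
t: 4.57
tool_pos: [0.5284, -0.0489, 0.2165]
tcp_rot: [3.141, -0.002, -0.13]
contact_force: [-4.1, 0.6, 13.2]
gripper_width: 0.0211
gripper_force: 30.0
```

```bash
python3 - <<'E'
from h import *
a,b=bot.snapshot("scene"),bot.snapshot("side")
cv2.imwrite("pics/p2.png",cv2.resize(np.hstack([a["pixels"][140:290,190:340],b["pixels"][80:230,220:370]]),(800,400),interpolation=cv2.INTER_CUBIC))
o=bot.get_obs();print(o["tool_pos"],o["contact_force"],o["ft_torque"])
E
```

```text
[ 0.52840049 -0.0488767   0.2162234 ] [-4.05744787  0.38440012 12.64908001] [ 0.08578928  0.78754534 -0.07865671]
```

View pics/p2.png

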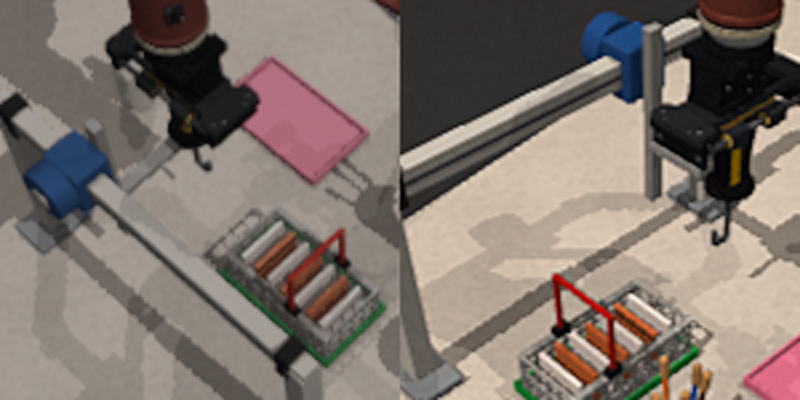

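Hook is down about 100 mm with the post held, and the tip is well below bar height. Running it along the rail now.

Request:
{"op": "jog_arm", "data": {"rows": "0.13 1 0 0 0 0; 0.22 1.7 0 0 0 0; 0.22 1.7 0 0 0 0; 0.22 1.7 0 0 0 0; 0.22 1.7 0 0 0 0"}}

```text
t: 5.08
tool_pos: [0.5387, 0.0299, 0.2172]
tcp_rot: [-3.142, -0.002, -0.131]
contact_force: [-3.1, -0.2, 12.1]
gripper_width: 0.0211
gripper_force: 30.0
```

Request:
{"op": "jog_arm", "data": {"rows": "0.22 1.7 0 0 0 0; 0.22 1.7 0 0 0 0; 0.22 1.7 0 0 0 0; 0.13 1 0 0 0 0; 0 0 0 0 0 0"}}

```text
t: 5.5
tool_pos: [0.5471, 0.0938, 0.2177]
tcp_rot: [-3.139, -0.004, -0.127]
contact_force: [-1.8, 1.4, 12.5]
gripper_width: 0.0207
gripper_force: 30.0
```

Request:
{"op": "jog_arm", "data": {"rows": "0.13 1 0 0 0 0; 0.13 1 0 0 0 0; 0.13 1 0 0 0 0; 0.13 1 0 0 0 0; 0.07 0.5 0 0 0 0"}}

```text
t: 5.92
tool_pos: [0.5527, 0.1371, 0.2175]
tcp_rot: [-3.14, -0.003, -0.129]
contact_force: [-2.5, 0.2, 12.9]
gripper_width: 0.0212
gripper_force: 30.0
```

Request:
{"op": "jog_arm", "data": {"rows": "0 0 0 0 0 0; 0 0 0 0 0 0; 0 0 0 0 0 0; 0 0 0 0 0 0"}}

```text
t: 6.25
tool_pos: [0.5526, 0.136, 0.2175]
tcp_rot: [-3.14, -0.003, -0.13]
contact_force: [-3.6, -0.1, 12.4]
gripper_width: 0.0214
gripper_force: 30.0
```

```bash
python3 - <<'E'
from h import *
a,b=bot.snapshot("scene"),bot.snapshot("side")
cv2.imwrite("pics/p3.png",cv2.resize(np.hstack([a["pixels"][190:290,250:350],b["pixels"][150:250,240:340]]),(800,400),interpolation=cv2.INTER_CUBIC))
o=bot.get_obs();t=o["tool_pos"];print(t,o["contact_force"],o["ft_torque"])
u=np.array([.13,.9915]);h=np.r_[t[:2],.105]
for n,s in(("scene",a),("side",b)): print(n,"origin",proj(s,h),"shank@.146",proj(s,h+[0,0,.041]),"tip",proj(s,np.r_[h[:2]+.022*u,.129]))
E
```

```text
[0.55262517 0.13596423 0.21749617] [-2.79710673  1.31560574 12.81472326] [0.1875792  0.58200664 0.05196651]
scene origin [302.96623334 232.96169599] shank@.146 [302.46556488 227.06332158] tip [307.5220889  233.59629697]
side origin [299.13677338 196.72116449] shank@.146 [298.65162076 186.63054548] tip [293.24214072 194.53255379]
```

View pics/p3.png

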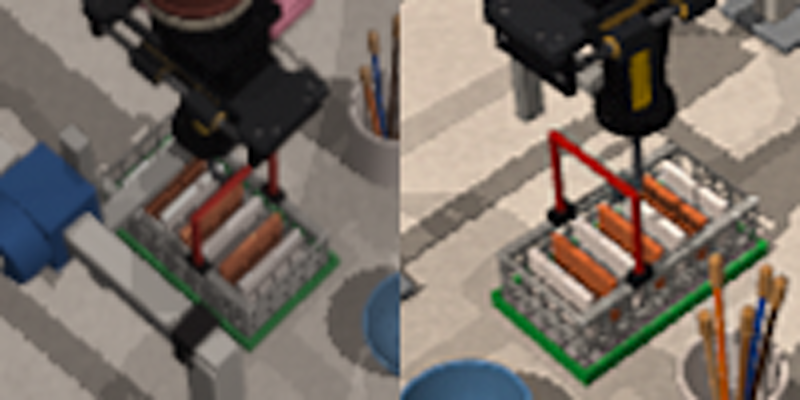

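Side view: the shank at about (299,188) is just short of the bar, whose near end is at (299,199), and the hook passes below bar height. Bail and basket are undisturbed. Feeling forward slowly.

Request:
{"op": "jog_arm", "data": {"rows": "0.04 0.3 0 0 0 0; 0.04 0.3 0 0 0 0; 0.04 0.3 0 0 0 0; 0.04 0.3 0 0 0 0; 0.03 0.2 0 0 0 0"}}

```text
t: 6.77
tool_pos: [0.5545, 0.15, 0.2174]
tcp_rot: [-3.14, -0.003, -0.13]
contact_force: [-3.0, -0.7, 12.3]
gripper_width: 0.0212
gripper_force: 30.0
```

Request:
{"op": "jog_arm", "data": {"rows": "0 0 0 0 0 0; 0 0 0 0 0 0; 0.01 0.1 0 0 0 0; 0.01 0.1 0 0 0 0; 0.01 0.1 0 0 0 0"}}

```text
t: 7.18
tool_pos: [0.5548, 0.1528, 0.2175]
tcp_rot: [-3.14, -0.003, -0.13]
contact_force: [-2.6, -0.2, 12.4]
gripper_width: 0.0209
gripper_force: 30.0
```

Request:
{"op": "jog_arm", "data": {"rows": "0.01 0.1 0 0 0 0; 0.01 0.1 0 0 0 0; 0.01 0.1 0 0 0 0; 0 0 0 0 0 0"}}

```text
t: 7.52
tool_pos: [0.5552, 0.1559, 0.2175]
tcp_rot: [-3.14, -0.003, -0.13]
contact_force: [-2.0, 0.0, 12.7]
gripper_width: 0.0212
gripper_force: 30.0
```

```bash
python3 -c "
from h import *
for i in range(3):
  bot.snapshot('side');o=bot.get_obs();print(o['tool_pos'].round(4),o['contact_force'].round(2),o['ft_torque'].round(3))"
```

```text
[0.5552 0.1559 0.2175] [-2.88  1.21 11.85] [ 0.118  0.503 -0.043]
[0.5552 0.1559 0.2175] [-3.3   0.98 13.45] [ 0.112  0.515 -0.001]
[0.5552 0.1559 0.2175] [-2.1   0.45 12.1 ] [ 0.11   0.406 -0.033]
```

Request:
{"op": "jog_arm", "data": {"rows": "0.01 0.1 0 0 0 0; 0 0 0 0 0 0; 0 0 0 0 0 0"}}

```text
t: 7.92
tool_pos: [0.5553, 0.1568, 0.2175]
tcp_rot: [-3.14, -0.003, -0.13]
contact_force: [-1.3, 0.5, 11.9]
gripper_width: 0.0211
gripper_force: 30.0
```

Request:
{"op": "jog_arm", "data": {"rows": "0.01 0.1 0 0 0 0; 0 0 0 0 0 0; 0 0 0 0 0 0"}}

```text
t: 8.17
tool_pos: [0.5555, 0.1578, 0.2175]
tcp_rot: [-3.14, -0.003, -0.13]
contact_force: [-2.1, 0.2, 12.1]
gripper_width: 0.0211
gripper_force: 30.0
```

```bash
python3 -c "
from h import *
for i in range(3):
  s=bot.snapshot('side');o=bot.get_obs();print(o['tool_pos'].round(4),o['contact_force'].round(2),o['ft_torque'].round(3))
y,x=np.nonzero(mask(s,'red',(250,170,345,250)));print(x.mean(),y.mean(),x.min(),y.min())"
```

```text
[0.5555 0.1579 0.2175] [-1.34  0.35 12.56] [0.079 0.446 0.018]
[0.5555 0.1578 0.2175] [-2.33 -0.23 11.93] [ 0.042  0.417 -0.044]
[0.5555 0.1578 0.2175] [-1.86 -0.19 12.  ] [ 0.067  0.468 -0.049]
289.1623931623932 196.63247863247864 277 183
```

Request:
{"op": "jog_arm", "data": {"rows": "0.01 0.1 0 0 0 0; 0 0 0 0 0 0; 0 0 0 0 0 0"}}

```text
t: 8.57
tool_pos: [0.5556, 0.1588, 0.2176]
tcp_rot: [-3.14, -0.003, -0.13]
contact_force: [-2.0, 0.2, 11.8]
gripper_width: 0.0214
gripper_force: 30.0
```

```bash
cat > r.py <<'E'
from h import *
L=[]
for i in range(5):
  s=bot.snapshot('side');o=bot.get_obs();L.append(np.r_[o['tool_pos'],o['contact_force'],o['ft_torque']])
print(np.mean(L,0).round(4))
y,x=np.nonzero(mask(s,'red',(250,170,345,250)));print(x.mean(),y.mean(),x.min(),y.min(),len(x))
E
python3 r.py
```

```text
[ 5.55600e-01  1.58800e-01  2.17500e-01 -2.06230e+00  3.86900e-01
  1.21477e+01  5.90000e-02  3.99600e-01 -8.20000e-03]
288.84615384615387 196.17094017094018 277 183 117
```

Request:
{"op": "jog_arm", "data": {"rows": "0.01 0.1 0 0 0 0; 0 0 0 0 0 0; 0 0 0 0 0 0"}}

```text
t: 9.07
tool_pos: [0.5557, 0.1598, 0.2176]
tcp_rot: [-3.14, -0.003, -0.13]
contact_force: [-2.0, 0.0, 11.2]
gripper_width: 0.0214
gripper_force: 30.0
```

```bash
python3 r.py
```

```text
[ 5.5570e-01  1.5980e-01  2.1760e-01 -1.5362e+00  1.7920e-01  1.2001e+01
  4.6900e-02  3.9010e-01 -8.6000e-03]
289.1186440677966 196.55084745762713 277 183 118
```

Request:
{"op": "jog_arm", "data": {"rows": "0.01 0.1 0 0 0 0; 0 0 0 0 0 0; 0 0 0 0 0 0"}}

```text
t: 9.57
tool_pos: [0.5559, 0.1608, 0.2176]
tcp_rot: [-3.14, -0.003, -0.13]
contact_force: [-1.5, -0.0, 13.0]
gripper_width: 0.0211
gripper_force: 30.0
```

```bash
python3 r.py
```

```text
[ 5.55800e-01  1.60800e-01  2.17600e-01 -1.37590e+00  2.54000e-01
  1.21357e+01  5.19000e-02  3.71800e-01 -1.90000e-03]
288.9230769230769 196.34188034188034 277 183 117
```

Request:
{"op": "jog_arm", "data": {"rows": "0.01 0.1 0 0 0 0; 0 0 0 0 0 0; 0 0 0 0 0 0"}}

```text
t: 10.07
tool_pos: [0.556, 0.1618, 0.2176]
tcp_rot: [-3.14, -0.003, -0.13]
contact_force: [-1.6, 0.3, 11.3]
gripper_width: 0.0213
gripper_force: 30.0
```

```bash
python3 r.py
```

```text
[ 0.556   0.1618  0.2176 -1.453   0.3993 11.7603  0.0304  0.3372 -0.0121]
288.61206896551727 195.99137931034483 277 183 116
```

Request:
{"op": "jog_arm", "data": {"rows": "0.01 0.1 0 0 0 0; 0 0 0 0 0 0; 0 0 0 0 0 0"}}

```text
t: 10.57
tool_pos: [0.5561, 0.1625, 0.2176]
tcp_rot: [-3.141, -0.003, -0.131]
contact_force: [-2.4, -0.6, 11.5]
gripper_width: 0.0212
gripper_force: 30.0
```

```bash
python3 r.py
```

```text
[ 5.56100e-01  1.62500e-01  2.17600e-01 -2.19280e+00 -2.62900e-01
  1.23582e+01 -1.79400e-01  3.96200e-01 -4.00000e-03]
288.73728813559325 196.08474576271186 277 183 118
```

Contact: the x moment stepped by -0.21 N m, the position lagged, and the bar hasn't moved in the image. It came at y=0.1625 against 0.160 predicted. I'll ease off 0.5 mm and raise towards the bar.

The bar sits about 26 mm to the +y side of the basket's centre. The basket will therefore pivot on its -y edge as it lifts, and the hook has to follow the bar back along -y.

Request:
{"op": "jog_arm", "data": {"rows": "-0.01 -0.05 0 0 0 0; 0 0 0.3 0 0 0; 0 0 0.5 0 0 0; 0 0 0.5 0 0 0; 0 0 0.5 0 0 0"}}

```text
t: 11.23
tool_pos: [0.5559, 0.162, 0.2357]
tcp_rot: [-3.14, -0.003, -0.131]
contact_force: [-0.8, 0.1, 11.9]
gripper_width: 0.0212
gripper_force: 30.0
```

Request:
{"op": "jog_arm", "data": {"rows": "0 0 0.4 0 0 0; 0 0 0.3 0 0 0; 0 0 0.2 0 0 0; 0 0 0 0 0 0; 0 0 0 0 0 0"}}

```text
t: 11.65
tool_pos: [0.5559, 0.1622, 0.2447]
tcp_rot: [-3.14, -0.003, -0.13]
contact_force: [-1.5, 0.5, 11.8]
gripper_width: 0.0215
gripper_force: 30.0
```

```bash
python3 r.py
```

```text
[ 5.55900e-01  1.62200e-01  2.44600e-01 -1.29740e+00  2.77600e-01
  1.20304e+01  2.80000e-03  3.56100e-01 -2.00000e-03]
288.87931034482756 196.17241379310346 277 183 116
```

Request:
{"op": "jog_arm", "data": {"rows": "0 0 0.1 0 0 0; 0 0 0.1 0 0 0; 0 0 0.1 0 0 0; 0 0 0 0 0 0"}}

```text
t: 12.23
tool_pos: [0.5559, 0.1622, 0.2477]
tcp_rot: [-3.14, -0.003, -0.13]
contact_force: [-1.3, 0.2, 11.7]
gripper_width: 0.0213
gripper_force: 30.0
```

Request:
{"op": "jog_arm", "data": {"rows": "0 0 0.1 0 0 0; 0 0 0 0 0 0; 0 0 0 0 0 0"}}

```text
t: 12.48
tool_pos: [0.5558, 0.1622, 0.2486]
tcp_rot: [-3.14, -0.003, -0.13]
contact_force: [-2.0, 0.0, 12.1]
gripper_width: 0.0212
gripper_force: 30.0
```

Request:
{"op": "jog_arm", "data": {"rows": "0 0 0.1 0 0 0; 0 0 0 0 0 0; 0 0 0 0 0 0"}}

```text
t: 12.73
tool_pos: [0.5558, 0.1622, 0.2495]
tcp_rot: [-3.14, -0.003, -0.13]
contact_force: [-1.6, 0.1, 11.6]
gripper_width: 0.0214
gripper_force: 30.0
```

```bash
python3 r.py
```

```text
[ 5.55800e-01  1.62200e-01  2.49500e-01 -1.69720e+00  3.60000e-02
  1.14355e+01  3.30000e-03  3.42200e-01 -9.30000e-03]
288.90434782608696 196.17391304347825 277 183 115
```

Request:
{"op": "jog_arm", "data": {"rows": "0 0 0.1 0 0 0; 0 0 0 0 0 0; 0 0 0 0 0 0"}}

```text
t: 13.23
tool_pos: [0.5558, 0.162, 0.2499]
tcp_rot: [-3.14, -0.003, -0.13]
contact_force: [-0.0, 0.8, 7.5]
gripper_width: 0.0212
gripper_force: 30.0
```

Request:
{"op": "jog_arm", "data": {"rows": "0 0 0.1 0 0 0; 0 0 0 0 0 0; 0 0 0 0 0 0"}}

```text
t: 13.48
tool_pos: [0.5558, 0.1618, 0.2506]
tcp_rot: [-3.141, -0.002, -0.131]
contact_force: [0.7, -0.7, 6.0]
gripper_width: 0.0213
gripper_force: 30.0
```

```bash
python3 r.py
```

```text
[ 0.5558  0.1618  0.2506  0.6084 -0.0675  6.0272  0.0407 -0.0979 -0.0168]
289.44144144144144 196.33333333333334 278 183 111
```

The bar seated at z=0.2496 as predicted, and Fz fell by 5.5 N. Now lifting while following the bar's arc towards -y.

Request:
{"op": "jog_arm", "data": {"rows": "-0.01 -0.1 0.1 0 0 0; -0.02 -0.1 0.1 0 0 0; -0.01 -0.12 0.1 0 0 0; -0.02 -0.12 0.1 0 0 0; -0.01 -0.12 0.1 0 0 0"}}

```text
t: 14.15
tool_pos: [0.555, 0.156, 0.2554]
tcp_rot: [-3.141, -0.002, -0.131]
contact_force: [1.8, 0.6, 4.3]
gripper_width: 0.0209
gripper_force: 30.0
```

```bash
python3 r.py
```

```text
[ 5.5490e-01  1.5590e-01  2.5550e-01  1.1393e+00 -1.9330e-01  6.1186e+00
  1.4400e-02 -2.6070e-01  4.0000e-04]
290.4035087719298 194.6315789473684 279 181 114
```

Request:
{"op": "jog_arm", "data": {"rows": "-0.02 -0.13 0.1 0 0 0; -0.02 -0.13 0.1 0 0 0; -0.02 -0.14 0.1 0 0 0; -0.02 -0.14 0.1 0 0 0; -0.02 -0.14 0.1 0 0 0"}}

```text
t: 14.82
tool_pos: [0.554, 0.1493, 0.2604]
tcp_rot: [-3.141, -0.002, -0.131]
contact_force: [2.3, 0.6, 4.4]
gripper_width: 0.0214
gripper_force: 30.0
```

```bash
python3 r.py
```

```text
[ 0.554   0.1491  0.2605  1.1474  0.0951  5.7526  0.0293 -0.3845 -0.0168]
291.8888888888889 192.25641025641025 280 178 117
```

Request:
{"op": "jog_arm", "data": {"rows": "-0.02 -0.15 0.1 0 0 0; -0.02 -0.15 0.1 0 0 0; -0.02 -0.16 0.1 0 0 0; -0.02 -0.16 0.1 0 0 0; -0.02 -0.16 0.1 0 0 0"}}

```text
t: 15.48
tool_pos: [0.553, 0.1416, 0.2654]
tcp_rot: [-3.141, -0.002, -0.13]
contact_force: [2.2, 1.0, 6.5]
gripper_width: 0.0218
gripper_force: 30.0
```

```bash
python3 r.py
```

```text
[ 0.553   0.1414  0.2655  1.4069  0.3767  5.6669  0.1251 -0.3474 -0.0355]
293.70338983050846 189.91525423728814 282 176 118
```

Request:
{"op": "jog_arm", "data": {"rows": "-0.02 -0.16 0.1 0 0 0; -0.02 -0.17 0.1 0 0 0; -0.02 -0.17 0.1 0 0 0; -0.02 -0.17 0.1 0 0 0; -0.02 -0.17 0.1 0 0 0"}}

```text
t: 16.15
tool_pos: [0.5519, 0.1333, 0.2704]
tcp_rot: [-3.14, -0.002, -0.13]
contact_force: [2.8, 0.8, 6.0]
gripper_width: 0.021
gripper_force: 30.0
```

```bash
python3 r.py; python3 - <<'E'
from h import *
a,b=bot.snapshot("scene"),bot.snapshot("side")
cv2.imwrite("pics/p4.png",cv2.resize(np.hstack([a["pixels"][190:290,250:350],b["pixels"][150:250,240:340]]),(800,400),interpolation=cv2.INTER_CUBIC))
E
```

```text
[ 0.5519  0.1331  0.2705  1.1218  0.8516  6.2938  0.183  -0.2533 -0.0549]
295.5833333333333 188.16666666666666 283 174 120
```

View pics/p4.png

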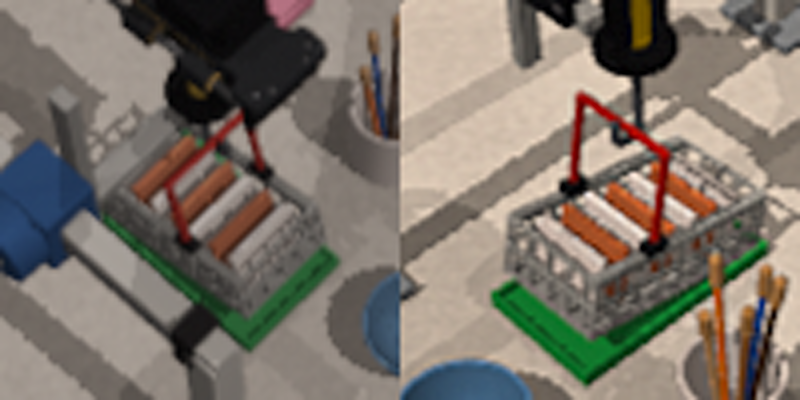

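Side view: the bar lies in the hook at about (296,182), the +y end is up and the -y edge is still in the tray. Fy is now slightly positive, so I'll follow less.

Request:
{"op": "jog_arm", "data": {"rows": "0 0 0.1 0 0 0; 0 0 0.1 0 0 0; -0.01 -0.1 0.1 0 0 0; -0.01 -0.1 0.1 0 0 0; 0 0 0.1 0 0 0"}}

```text
t: 16.92
tool_pos: [0.5515, 0.1304, 0.2747]
tcp_rot: [3.142, -0.001, -0.131]
contact_force: [5.0, -1.1, 3.4]
gripper_width: 0.0213
gripper_force: 30.0
```

```bash
python3 r.py
```

```text
[ 5.5150e-01  1.3060e-01  2.7480e-01  4.8415e+00 -1.0559e+00  4.3582e+00
 -1.7650e-01 -1.1446e+00 -1.3000e-03]
295.74074074074076 186.6962962962963 283 173 135
```

Request:
{"op": "jog_arm", "data": {"rows": "-0.01 -0.1 0.1 0 0 0; -0.01 -0.1 0.1 0 0 0; -0.01 -0.1 0.1 0 0 0; 0 0 0.1 0 0 0; 0 0 0.1 0 0 0"}}

```text
t: 17.58
tool_pos: [0.5511, 0.1277, 0.2796]
tcp_rot: [-3.142, -0.001, -0.131]
contact_force: [5.2, -0.9, 2.7]
gripper_width: 0.0212
gripper_force: 30.0
```

```bash
python3 r.py
```

```text
[ 0.5511  0.1278  0.2797  5.0799 -0.8149  3.6824 -0.1919 -1.1675 -0.0207]
296.37226277372264 185.16058394160584 284 171 137
```

Request:
{"op": "jog_arm", "data": {"rows": "0.02 0 0.2 0 0 0; 0.02 0 0.2 0 0 0; 0 0 0.2 0 0 0; 0 0 0.2 0 0 0; 0 0 0.2 0 0 0"}}

```text
t: 18.25
tool_pos: [0.5511, 0.1279, 0.2896]
tcp_rot: [3.142, 0.0, -0.13]
contact_force: [5.1, -0.8, 2.0]
gripper_width: 0.0214
gripper_force: 30.0
```

Request:
{"op": "jog_arm", "data": {"rows": "0 0 0.2 0 0 0; 0 0 0.2 0 0 0; 0 0 0.2 0 0 0; 0 0 0.2 0 0 0; 0 0 0.2 0 0 0"}}

```text
t: 18.67
tool_pos: [0.5511, 0.1279, 0.2997]
tcp_rot: [3.142, 0.0, -0.13]
contact_force: [3.9, -0.5, 2.1]
gripper_width: 0.0212
gripper_force: 30.0
```

Request:
{"op": "jog_arm", "data": {"rows": "0 0 0.2 0 0 0; 0 0 0.2 0 0 0; 0 0 0.2 0 0 0; 0 0 0.2 0 0 0; 0 0 0.2 0 0 0"}}

```text
t: 19.08
tool_pos: [0.551, 0.128, 0.3097]
tcp_rot: [3.142, 0.0, -0.13]
contact_force: [2.6, -0.5, 2.5]
gripper_width: 0.0212
gripper_force: 30.0
```

```bash
python3 r.py
```

```text
[ 0.551   0.1281  0.3097  1.992  -0.3499  2.7508 -0.0698 -0.4296  0.0089]
298.24242424242425 181.37373737373738 283 170 99
```

Request:
{"op": "jog_arm", "data": {"rows": "0 0 0.1 0 0 0; 0 0 0.1 0 0 0; 0 0 0.1 0 0 0; 0 0 0.1 0 0 0; 0 0 0.1 0 0 0"}}

```text
t: 19.75
tool_pos: [0.551, 0.1281, 0.3146]
tcp_rot: [-3.142, 0.0, -0.13]
contact_force: [1.4, -0.6, 2.0]
gripper_width: 0.0214
gripper_force: 30.0
```

Request:
{"op": "jog_arm", "data": {"rows": "0 0 0.1 0 0 0; 0 0 0.05 0 0 0; 0 0 0 0 0 0; 0 0 0 0 0 0"}}

```text
t: 20.08
tool_pos: [0.551, 0.128, 0.316]
tcp_rot: [-3.142, 0.0, -0.13]
contact_force: [0.1, -0.6, 1.5]
gripper_width: 0.0211
gripper_force: 30.0
```

```bash
python3 r.py
```

```text
[ 0.551   0.128   0.316   0.3606  0.1599  2.1188  0.094  -0.1409  0.0027]
298.6847826086956 180.66304347826087 283 170 92
```

Request:
{"op": "jog_arm", "data": {"rows": "0 0 0.05 0 0 0; 0 0 0.05 0 0 0; 0 0 0 0 0 0; 0 0 0 0 0 0"}}

```text
t: 20.67
tool_pos: [0.5511, 0.1277, 0.3164]
tcp_rot: [3.141, 0.001, -0.131]
contact_force: [2.7, 0.8, -4.6]
gripper_width: 0.0211
gripper_force: 29.9
```

```bash
python3 r.py
```

```text
[ 0.5511  0.1277  0.3165  2.6126 -0.5118 -6.4694 -0.0349 -0.5596 -0.0313]
299.1 180.75555555555556 283 170 90
```

At the top stop. I'll relax the lift preload, let any swing settle, then open.

Request:
{"op": "jog_arm", "data": {"rows": "0 0 -0.05 0 0 0; 0 0 0 0 0 0; 0 0 0 0 0 0; 0 0 0 0 0 0; 0 0 0 0 0 0"}}

```text
t: 21.33
tool_pos: [0.5511, 0.1279, 0.3165]
tcp_rot: [3.142, 0.0, -0.131]
contact_force: [1.5, -0.6, -5.5]
gripper_width: 0.0217
gripper_force: 29.9
```

Request:
{"op": "jog_arm", "data": {"rows": "0 0 0 0 0 0; 0 0 0 0 0 0; 0 0 0 0 0 0; 0 0 0 0 0 0; 0 0 0 0 0 0"}}

```text
t: 21.75
tool_pos: [0.5511, 0.128, 0.3165]
tcp_rot: [-3.142, 0.0, -0.13]
contact_force: [2.6, -0.1, -6.2]
gripper_width: 0.0214
gripper_force: 29.9
```

```bash
python3 r.py; python3 - <<'E'
from h import *
a,b=bot.snapshot("scene"),bot.snapshot("side")
cv2.imwrite("pics/p5.png",cv2.resize(np.hstack([a["pixels"][190:290,250:350],b["pixels"][140:240,240:340]]),(800,400),interpolation=cv2.INTER_CUBIC))
E
```

```text
[ 0.5511  0.128   0.3165  1.621  -0.4107 -6.5351 -0.1109 -0.3386 -0.0145]
298.7173913043478 180.52173913043478 283 170 92
```

View pics/p5.png

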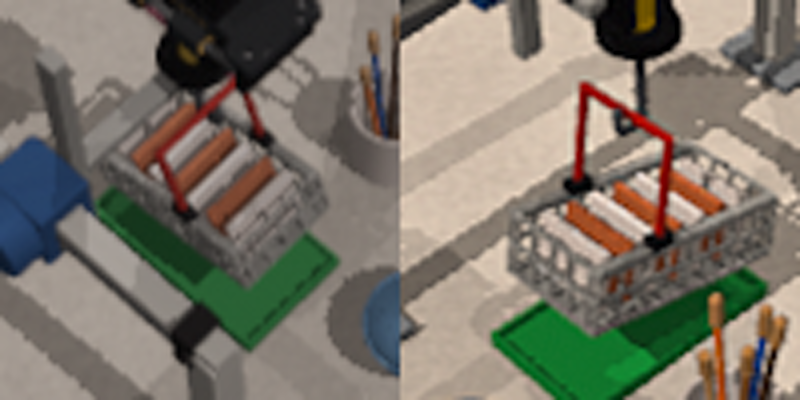

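The basket hangs slanted, clear of the tray, with the bar in the hook at (296,171) in the side view. Releasing.

Request:
{"op": "jog_arm", "data": {"rows": "0 0 -0.03 0 0 0; 0 0 0 0 0 0; 0 0 0 0 0 0; 0 0 0 0 0 0; 0 0 0 0 0 0", "force": 8}}

```text
t: 22.52
tool_pos: [0.5511, 0.1281, 0.3164]
tcp_rot: [-3.141, -0.0, -0.13]
contact_force: [0.3, -1.1, -3.5]
gripper_width: 0.0213
gripper_force: 8.0
```

Request:
{"op": "jog_arm", "data": {"rows": "0 0 0 0 0 0; 0 0 0 0 0 0; 0 0 0 0 0 0; 0 0 0 0 0 0; 0 0 0 0 0 0", "hand": 6}}

```text
t: 22.93
tool_pos: [0.5513, 0.128, 0.3165]
tcp_rot: [-3.141, -0.001, -0.13]
contact_force: [0.4, -0.5, -0.2]
gripper_width: 0.0472
gripper_force: 0.0
```

Request:
{"op": "jog_arm", "data": {"rows": "0 0 0 0 0 0; 0 0 0 0 0 0; 0 0 0 0 0 0; 0 0 0 0 0 0; 0 0 0 0 0 0"}}

```text
t: 23.35
tool_pos: [0.5512, 0.1279, 0.3162]
tcp_rot: [-3.142, -0.0, -0.131]
contact_force: [0.5, 0.5, -0.5]
gripper_width: 0.0595
gripper_force: 0.0
```

```bash
python3 r.py
```

```text
[ 0.5512  0.1279  0.3162 -0.2809  0.2343  0.0132  0.0358  0.0439  0.0154]
298.741935483871 180.61290322580646 283 170 93
```

Released and the bar hasn't moved. Retreating straight up, then settling.

Request:
{"op": "jog_arm", "data": {"rows": "0 0 0.8 0 0 0; 0 0 1.5 0 0 0; 0 0 2 0 0 0; 0 0 2 0 0 0; 0 0 2 0 0 0"}}

```text
t: 24.02
tool_pos: [0.551, 0.1279, 0.4008]
tcp_rot: [-3.142, -0.0, -0.13]
contact_force: [1.2, -0.1, 0.5]
gripper_width: 0.0602
gripper_force: 0.0
```

Request:
{"op": "jog_arm", "data": {"rows": "-1 0 2 0 0 0; -1 0 2 0 0 0; -1 0 1 0 0 0; 0 0 0 0 0 0; 0 0 0 0 0 0"}}

```text
t: 24.43
tool_pos: [0.521, 0.1281, 0.4495]
tcp_rot: [3.142, -0.001, -0.13]
contact_force: [0.2, 1.0, -2.0]
gripper_width: 0.06
gripper_force: 0.0
```

Request:
{"op": "jog_arm", "data": {"rows": "0 0 0 0 0 0; 0 0 0 0 0 0; 0 0 0 0 0 0; 0 0 0 0 0 0; 0 0 0 0 0 0"}}

```text
t: 24.85
tool_pos: [0.5213, 0.1279, 0.4487]
tcp_rot: [3.141, 0.001, -0.13]
contact_force: [0.1, 0.4, 0.2]
gripper_width: 0.0598
gripper_force: 0.0
```

Request:
{"op": "jog_arm", "data": {"rows": "0 0 0 0 0 0; 0 0 0 0 0 0; 0 0 0 0 0 0; 0 0 0 0 0 0; 0 0 0 0 0 0"}}

```text
t: 25.27
tool_pos: [0.5212, 0.128, 0.4493]
tcp_rot: [-3.142, -0.0, -0.13]
contact_force: [0.4, 0.4, -0.6]
gripper_width: 0.06
gripper_force: 0.0
```

```bash
python3 r.py; python3 r.py; python3 - <<'E'
from h import *
b=bot.snapshot("side");a=bot.snapshot("scene")
m=lambda s,bx:np.mean(np.nonzero(mask(s,"yellow",bx)),1)[::-1]
g=two(a,m(a,(250,160,330,240)),b,m(b,(270,90,330,160)));print("grip",g)
cv2.imwrite("pics/p6.png",cv2.resize(b["pixels"][60:300,180:440],(650,600)))
E
```

```text
[ 0.5211  0.1279  0.4493  0.1028 -0.169   0.1668  0.0633  0.0398 -0.0215]
298.83516483516485 180.43956043956044 283 170 91
[0.5212 0.1279 0.4492 0.3376 0.5021 0.0736 0.0488 0.0257 0.017 ]
298.83516483516485 180.43956043956044 283 170 91
grip (array([0.55218926, 0.12775453, 0.31252318]), np.float64(4.9335142241021185e-06))
```

View pics/p6.png

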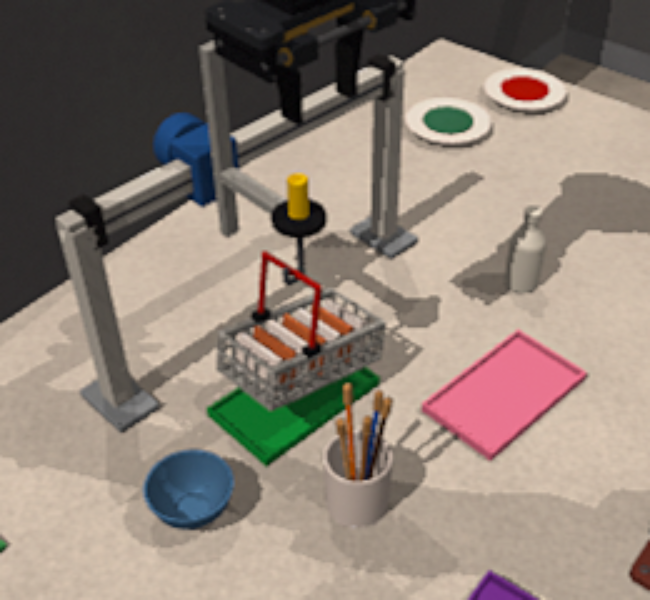

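The grip's mid-height is at z=0.3125, so the hook is fully up. The basket hangs still above the tray, the gripper is clear, and the pot, bowl and bottle are standing.

```bash
python3 -c "
from cell import bot
print(bot.close_job())"
```

```text
the job is handed in; nothing more can be done
None
```

The job is handed in: the basket hangs still from the fully raised hook, clear of the green tray, with the gripper released and clear and the pot, bowl and bottle undisturbed, at about 26 s of the 58 s allowed.

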